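Fit the battery and hold the meter case shut on its dowels

TASK

Close up the handheld meter that lies open in its cradle: stand the block battery in its bay in the lower half of the case, terminals towards the meter's circuit board, and let go of it. Then bring the upper half over, display end above the circuit board, line its sockets up with the two dowels and press the case fully shut against the spring contacts, keeping the lower half seated in the cradle and leaving the other things on the bench where they are. Finish while still holding the case pressed fully shut, ready for the screws (it springs open if let go).

Things in the scene. Friction and masses are not known exactly. Their poses are not given: they have to be found in the camera images.
- cradle: Assembly cradle: aluminium plate 150 x 84 x 6 mm with six low black plastic stops (tops 18 mm above the bench), screwed to the bench in front of the robot; it does not move. Origin: centre of the plate's underside, on the bench. x: along its length (and that of the case in it), z up.
- lower_half: Lower half of a grey meter case, loose, 240 g, open side up between the cradle's stops (1.5 mm play). Body 120 x 54 mm, 20 mm tall; lip 132 x 66 mm, 5 mm thick at its top. Origin: centre of its underside, 6 mm above the bench; x along it, z up; parting face at z = 20. Battery bay at the +x end, green circuit board and black contact block at the -x end, two steel dowels on the parting face.
- upper_half: Upper half, loose, about 160 g, open side down left or right of the cradle. Body 120 x 54 mm, 37 mm to its flat top; lip 132 x 66 mm, 5 mm thick round its foot. Display on top at -x, nine black keys at +x. Origin: centre of its underside, z up. Shut, it lies at (0, 0, 20 mm) of the lower half, axes alike. Grasp across the 54 mm from above, fingertips just above the lip (both outlines match).
- battery: Block battery 48.5 x 17.5 x 26.5 mm (x, y, z), 46 g, dark with a brass-coloured band at the +x end and two round snap terminals (2 mm high) at the -x end, standing on its long narrow side, as it must stand in the bay. Origin: centre of its underside. It lies left or right of the cradle, on the side where the upper half is not.
- terminals (a point): Centre of the battery's terminal end face (battery x = -24, 13 mm above its underside).
- bay (a point): Centre of the battery bay's floor: x = 14, z = 6 mm of the lower half, 14 mm below the parting face; axes of the lower half. Bay 55 mm long (x), 22.5 mm wide (y) between ribs 10 mm high. A seated battery's top stands 12.5 mm above the parting face, its terminals towards -x (the circuit board).
- dowel_a (a point): Foot, on the parting face, of the steel dowel at the battery end: at x = 51, y = -14 mm of the lower half. Each dowel is 8 mm in diameter and 14 mm tall, its upper 6 mm tapering to 3 mm.
- dowel_b (a point): Foot of the same sort of dowel at the circuit-board end: x = -51, y = +6 mm of the lower half, so the case fits one way round only.
- socket_a (a point): Mouth, on the underside of the upper half, of the 10 mm wide, 20 mm deep socket for dowel a (x = 51, y = -14 mm of the upper half). It meets point dowel_a when shut.
- socket_b (a point): Mouth of the same sort of socket for dowel b (x = -51, y = +6 mm of the upper half). It meets point dowel_b when shut.
- contacts (a joint): Travel (m) of the spring contact block, brass pins at x = -26 mm of the lower half: 0 = up, 14 mm above the parting face (an upper half let go rests on it and gapes); about 0.004 = case shut. It pushes up with 3.5 N at 0, 6.5 N when shut; some 10 N down at the middle shuts the case, 15 N holds it surely.
- multimeter: Bystander: black and yellow multimeter 85 x 180 x 40 mm lying beyond the cradle. Origin: centre of its underside.
- screwdriver: Bystander: red-handled screwdriver 190 mm long, lying beside the cradle.
- solder_reel: Bystander: solder reel 54 mm across, 44 mm tall, standing near the robot. Origin: centre of its underside.
- screw_dish: Bystander: shallow aluminium dish 76 mm across, 18 mm tall, with the case screws. Origin: centre of its underside.
- spare_board: Bystander: spare green board 60 x 85 mm with a few parts up to 18 mm high. Origin: centre of its underside.
- control_knob: Bystander: aluminium control knob 38 mm across, 22 mm tall. Origin: centre of its underside.
- side_cutters: Bystander: blue-handled side cutters 120 mm long, lying near the robot.
Things that resemble listed ones, but are neither listed nor needed, are in the scene too. What is shaped like the lower_half but orange is not meant.

How it is judged:
On the way, in this order (a step that is already met when the one before it is completed fails the run):
1. the battery stands in its bay, let go (x of battery in the frame of lower_half between 0.009 and 0.019 m and y of battery in the frame of lower_half between -0.004 and 0.004 m and z of battery in the frame of lower_half between 0.004 and 0.0085 m and angle between battery's own z axis and vertical below 0.12 rad and x of terminals in the frame of lower_half below -0.003 m and contact force between the fingers and battery below 0.1 N and linear speed of battery below 0.02 m/s), for 0.2 s.
2. the upper half is on both dowels and the case is pressed shut (horizontal distance between socket_a and dowel_a below 0.003 m and z of socket_a in the frame of lower_half between 0.0175 and 0.0215 m and horizontal distance between socket_b and dowel_b below 0.003 m and z of socket_b in the frame of lower_half between 0.0175 and 0.0215 m and value of joint contacts above 0.0025 m and contact force between the fingers and upper_half above 2 N and contact force between upper_half and lower_half above 4 N), for 0.2 s.
At the end, for the whole second after the job is handed in: Fingers bear on the upper half (over 2 N); sockets within 3 mm of the dowels sideways, both ends shut to 1.5 mm, contacts in over 2.5 mm, halves pressed over 4 N; battery upright on the bay floor (5 mm along, 4 across), terminals to the board; lower half level in the cradle to 6 mm; all still (all of step 2 and x of battery in the frame of lower_half between 0.009 and 0.019 m and y of battery in the frame of lower_half between -0.004 and 0.004 m and z of battery in the frame of lower_half between 0.004 and 0.0085 m and angle between battery's own z axis and vertical below 0.12 rad and x of terminals in the frame of lower_half below -0.003 m and horizontal distance between lower_half and cradle below 0.006 m and z of lower_half in the frame of cradle below 0.009 m and angle between lower_half's own z axis and vertical below 0.05 rad and linear speed of each of upper_half, battery below 0.01 m/s); the arm keeps its last pose, push and grip.
It fails at once if one of the other things on the bench is moved by more than 40 mm (distance of any of multimeter, screwdriver, solder_reel, screw_dish, spare_board, control_knob, side_cutters from where it was at the start of the episode above 0.04 m).
It also fails if it takes over 58 s, if anything falls off the work surface, if the arm or the gripper's body presses on something with over 40 N, if the wrist force passes 120 N, or if a joint passes its speed limit or range.

ROBOT

A 6-joint arm with a two-finger parallel gripper is mounted at the origin on the work surface. World frame = base frame: x ahead of the robot, y to its left, z up, the work surface at z = 0. Lengths are in m, angles in rad, forces in N, time in s.
With the tool pointing down it reaches from about 0.35 to 1 m from the base axis. Payload 7.1 kg.
Tool frame: the origin (TCP) lies midway between the tips of the shut fingers; the grasp point (between the pads) lies env.pinch_z behind it (env.pinch_z is the distance from the TCP to the grasp point, in m); z points along the fingers, y is the line along which they close (so a half turn about z gives the same grasp; the last joint's range is limited). The gripper opens to 85 mm and grips with 20 to 120 N. Pads are 22 mm wide; open, the fingers measure 114 mm over their backs; the gripper's body (76 mm by 85 mm) begins 54 mm behind the grasp point. The pads swing forward as they close: fully open they stand 13 mm farther back than shut.
Start: joints at [-1.165, 0.423, 1.63, -0, 1.089, -0.019], TCP at [0.258, -0.569, 0.231] pointing down, gripper open.
Joint ranges: [-3, 3], [-0.9, 2.11], [0.09, 2.58], [-1.31, 4.45], [0.11, 2.69], [-2.54, 2.54]. Speed limits (rad/s): [2.39, 2.39, 3.01, 3.14, 3.14, 3.14].

INTERFACE

Orientations are given as [roll, pitch, yaw] about the fixed x, y, z axes, in that order (R = Rz(yaw) Ry(pitch) Rx(roll)).
In Python, from cell import env gives the robot as it stands.
- The arm moves only by the tool move_arm, never from a script. Its argument "deltas" is a list that holds one entry, the list of rows, each a list of 7 numbers: the shift along the tool's x, y, z normalised to -1 to 1, where 1 is 0.03 m, then the turn, a rotation vector about the tool's x, y, z normalised to -1 to 1, where 1 is 6 degrees, then the opening, from -1 (shut) to 1 (fully open). In form: [[[dx, dy, dz, rx, ry, rz, gripper], ...]]. A call has 1 to 20 rows; each row shifts and turns the commanded pose from where the row before left it, along the tool's axes as they then stand; what a row does not reach is not made up. A row lasts 1/10 s, in which the tool goes at most 50 mm and 8.59 degrees, less where a joint would pass 70% of its speed; a pose out of reach is approached as far as the arm can. A call with a number of a shift or a turn outside -1 to 1 is refused whole. A call with a gripper value outside its range is refused whole. The fingers move at their own pace and stop on an object; "squeeze" is the grip in N (left out, the last holds). Time passes only in rows, so rows that do not move let the fingers close. It gives the time, the measured TCP pose, the force, the opening and the grip force at its end, in the units of the state.
- env.observe(): the state, without advancing time (a new reading comes with each control period).
- env.read_camera(name): name is "scene" or "top" or "wrist"; returns the picture (384x512x3 uint8, red, green, blue); there is no depth.
- env.camera_info(name): a dict with "intrinsics" (3x3 intrinsics, pixels), "pose" (4x4, takes a point from camera to world coordinates). Camera axes: x right, y down, z forward; pixel columns grow to the right and rows downward; lengths in m; the calibration is good to about 2 mm. The wrist camera is an equidistant fisheye: a pixel r from the principal point sees the ray r / f radians off the axis. A picture is of the moment at which its call begins: read the wrist's pose just before it. camera_info takes no time and is no camera call; for the wrist camera it gives the pose at the moment of the call.
- env.finish_job(): hands the job in; it is judged then, once.
Trained networks look in the newest picture that a camera, given by its name, has taken for a name from the list of things; names that differ only in an ending like _2 or _b are one class to them, and where a whole thing is asked for, a point or a joint stands for the part that bears it (a point fixed in the world has none). Each returns a list of dicts, best first, with "p" (0 to 1); they miss things now and then, are a little off and sometimes report something else, mostly with a low value. They report only what shows in the picture. A call takes as long as a camera call. They do not tell look-alikes from the thing itself.
- env.spot_in(camera, thing): "centre" ([x, y, z] in m, in world coordinates, good to about 4 mm: the middle of the surface that is visible of it).
- env.silhouettes(camera, thing): "mask" (384x512 bool, what is visible of it).
- env.pinpoint(camera, thing): "centre" ([x, y, z] in m, in world coordinates, good to about 4 mm: a listed point, or the origin of a listed thing).
The state is a dict: "t": time; "joints": joint angles; "qd": joint speeds; "effort": joint torques, N m; "position": TCP position; "orientation": TCP orientation; "ft_force": force on the tool from outside, world axes, zero at the start; "torque": the same for the moment, N m; "gripper_width": opening from 0.0 (shut) to 1.0 (fully open); "grip_force": force on a finger pad.
Only numpy, scipy, OpenCV 4.12 (cv2) and the standard library are available. Lean on these libraries where they do the work, as an engineer would, in place of code of your own. Each camera call takes 0.05 s, during which the arm holds its last target. There are 200 camera calls.

## Working session

There is one attempt and no reset: what is moved stays moved. The work goes in short steps, Python scripts to look and compute and a tool call to move; the robot and the scene stay as the last step left them, time stands still between calls to the robot, and variables do not carry over. Pictures are saved under pics/ and viewed, at most 10 in all, crops included, and the job is handed in when it is done.

Besides the shell and the picture viewer there is one more tool, called as name(argument=value, ...), one argument or row to a line, values as JSON. move_arm: Moves the arm, as the interface text tells. Its arguments: {"type":"object","properties":{"deltas":{"type":"array","items":{"type":"array","items":{"type":"array","items":{"type":"number"}}}},"squeeze":{"type":"number"}},"required":["deltas"]}

```bash
mkdir -p pics; ls; python3 - <<'E'
from cell import env
import cv2,numpy as np
s=env.observe();print(s, env.pinch_z)
for n in ("top","scene"):
    im=env.read_camera(n); cv2.imwrite(f"pics/{n}0.png",cv2.cvtColor(im,cv2.COLOR_RGB2BGR))
    i=env.camera_info(n);print(n,np.round(i["intrinsics"],1).tolist(),np.round(i["pose"],3).tolist())
    for th in ("cradle","lower_half","upper_half","battery","dowel_a","dowel_b","terminals","bay","socket_a","socket_b"):
        print(th,[(round(d["p"],2),np.round(d["centre"],3).tolist()) for d in env.pinpoint(n,th)][:4])
E
```

```text
pics
{'t': 0.0, 'joints': array([-1.16498926e+00,  4.23862467e-01,  1.63072637e+00,  8.59192975e-06,
        1.08861095e+00, -1.90037428e-02]), 'qd': array([-2.24694232e-04, -7.67189218e-04,  4.18255582e-04,  4.87534357e-04,
       -3.66709476e-05,  8.91348835e-04]), 'effort': array([ 2.90881049e-03, -5.57372296e+01, -2.81737876e+01,  7.08921050e-06,
        7.22075289e-03, -5.13978875e-05]), 'position': array([ 0.25738992, -0.56891084,  0.23051791]), 'orientation': array([-3.13998596e+00, -3.81440843e-05,  4.24806788e-01]), 'ft_force': array([-0.05432199,  0.5165765 ,  0.52903289]), 'torque': array([-0.00977925,  0.01856616, -0.03028693]), 'grip_force': 0.0, 'gripper_width': 0.9993058684007573} 0.0187
top [[470.7, 0.0, 253.8], [0.0, 470.7, 187.3], [0.0, 0.0, 1.0]] [[0.013, -0.998, 0.063, 0.501], [-1.0, -0.013, 0.004, 0.003], [-0.003, -0.063, -0.998, 1.084], [0.0, 0.0, 0.0, 1.0]]
cradle []
lower_half [(0.6, [0.516, -0.004, 0.006])]
upper_half [(0.66, [0.551, -0.27, -0.003])]
battery [(0.65, [0.472, 0.27, 0.004]), (0.5, [0.52, -0.003, 0.006])]
dowel_a [(0.94, [0.284, -0.207, 0.021]), 
[... 845 characters left out ...]
)]
upper_half [(0.86, [0.549, -0.268, 0.001]), (0.3, [0.563, -0.031, 0.024])]
battery [(0.63, [0.472, 0.27, -0.005])]
dowel_a [(0.97, [0.381, -0.234, 0.022]), (0.95, [0.47, 0.02, 0.02]), (0.85, [0.562, -0.031, 0.024]), (0.67, [0.282, -0.203, 0.016])]
dowel_b [(0.97, [0.381, -0.234, 0.022]), (0.95, [0.47, 0.02, 0.02]), (0.85, [0.562, -0.031, 0.024]), (0.67, [0.282, -0.203, 0.016])]
terminals [(0.43, [0.448, 0.268, 0.008])]
bay [(0.61, [0.53, -0.007, 0.008]), (0.57, [0.316, -0.227, 0.006]), (0.51, [0.472, 0.014, 0.023]), (0.34, [0.498, -0.264, 0.0])]
socket_a [(0.79, [0.5, -0.265, 0.001]), (0.75, [0.601, -0.279, -0.003])]
socket_b [(0.79, [0.5, -0.265, 0.001]), (0.75, [0.601, -0.279, -0.003])]
```

View pics/top0.png

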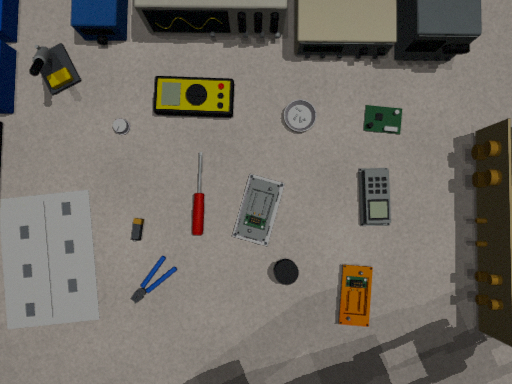

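View pics/scene0.png

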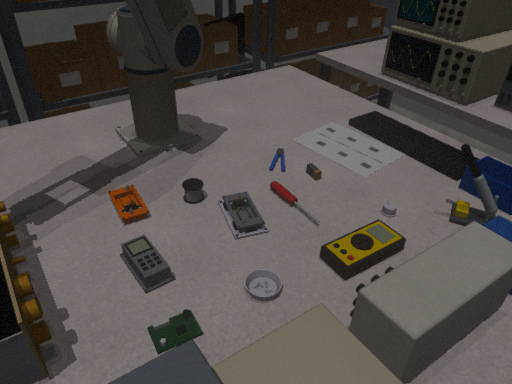

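Candidates (top picture): the lower half is the grey case at (258,210), in the cradle; the orange one at (355,295) is the look-alike. The upper half is grey at (375,196). The battery is at (137,229), brass end up in the image (away from the robot). The knob is at (120,126), the reel at (286,271). Checking with close crops.

```bash
python3 - <<'E'
import cv2,numpy as np
from cell import env
im=cv2.imread("pics/top0.png")
c=[cv2.resize(im[y-42:y+42,x-28:x+28],None,fx=4.7,fy=4.7,interpolation=cv2.INTER_CUBIC) for x,y in((137,229),(258,210),(375,196))]
cv2.imwrite("pics/crop0.png",np.hstack(c))
i=env.camera_info("wrist");print(np.round(i["intrinsics"],1).tolist(),np.round(i["pose"],3).tolist())
E
```

```text
[[297.3, 0.0, 254.5], [0.0, 297.3, 188.9], [0.0, 0.0, 1.0]] [[0.413, -0.874, -0.258, 0.324], [-0.911, -0.396, -0.116, -0.54], [-0.001, 0.283, -0.959, 0.375], [0.0, 0.0, 0.0, 1.0]]
```

View pics/crop0.png

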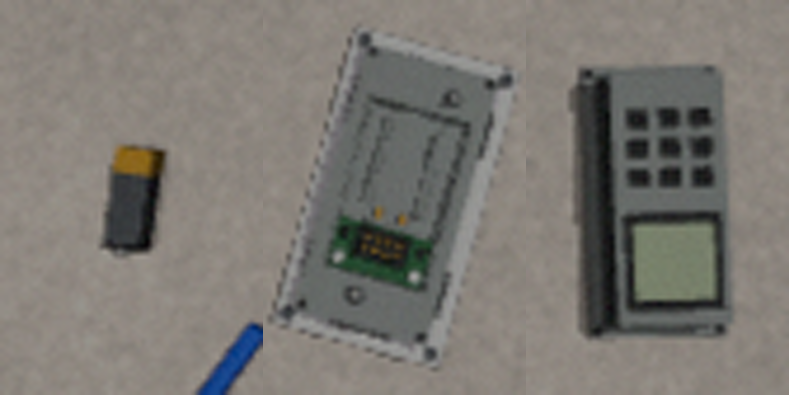

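Choice confirmed: grey lower half in the cradle, yawed about -16°, with its board towards the robot. The upper half's display faces the robot, and so do the battery's terminals.

move_arm(
  deltas=[
    [[0, 0, 0, 0, 0, 1, 1], [0, 0, 0, 0, 0, 1, 1], [0, 0, 0, 0, 0, 1, 1], [0, 0, 0, 0, 0, 1, 1], [0.9, -1, 0, 0, 0, 0, 1], [0.9, -1, 0, 0, 0, 0, 1], [0.9, -1, 0, 0, 0, 0, 1], [0.9, -1, 0, 0, 0, 0, 1], [0.9, -1, 0, 0, 0, 0, 1], [0.9, -1, 0, 0, 0, 0, 1], [0.9, -1, 0, 0, 0, 0, 1], [0.9, -1, 0, 0, 0, 0, 1], [0.9, -1, 0, 0, 0, 0, 1], [0.9, -1, 0, 0, 0, 0, 1], [0, 0, 0, 0, 0, 0, 1], [0, 0, 0, 0, 0, 0, 1]],
  ],
)

```text
t: 2.7
position: [0.5261, -0.2672, 0.2312]
orientation: [3.141, 0.0, 0.008]
ft_force: [-1.1, -0.3, 0.3]
gripper_width: 0.997
grip_force: 0.0
```

```bash
cat > h.py <<'E'
from cell import env
import cv2,numpy as np
def wrist(name):
    i=env.camera_info("wrist");im=env.read_camera("wrist")
    cv2.imwrite(f"pics/{name}.png",cv2.cvtColor(im,cv2.COLOR_RGB2BGR));np.savez(f"pics/{name}.npz",K=i["intrinsics"],T=i["pose"]);return im
def ray(name,px):   # fisheye pixel -> world origin, direction
    d=np.load(f"pics/{name}.npz");K,T=d["K"],d["T"]
    v=(np.array(px,float)-[K[0,2],K[1,2]])/K[0,0];th=np.linalg.norm(v)
    r=np.r_[np.sin(th)*v/max(th,1e-9),np.cos(th)];return T[:3,3],T[:3,:3]@r
def at(name,px,z):
    o,r=ray(name,px);return o+r*(z-o[2])/r[2]
def proj(name,P):
    d=np.load(f"pics/{name}.npz");K,T=d["K"],d["T"]
    c=(np.atleast_2d(P)-T[:3,3])@T[:3,:3];n=np.linalg.norm(c[:,:2],axis=1)
    th=np.arctan2(n,c[:,2]);return c[:,:2]/n[:,None]*th[:,None]*K[0,0]+[K[0,2],K[1,2]]
def pp(cam,*things):
    for th in things: print(cam,th,[(round(d["p"],2),np.round(d["centre"],4).tolist()) for d in env.pinpoint(cam,th)][:4])
def st():
    s=env.observe();print("t",round(s["t"],2),np.round(s["position"],4),np.round(s["orientation"],4),"F",np.round(s["ft_force"],1),"w",round(s["gripper_width"],3),"g",round(s["grip_force"],1))
E
python3 - <<'E'
from h import *
wrist("w1");st();pp("wrist","upper_half","socket_a","socket_b")
im=cv2.imread("pics/w1.png");cv2.imwrite("pics/w1x.png",cv2.resize(im,(768,576),interpolation=cv2.INTER_CUBIC))
E
```

```text
t 2.75 [ 0.5255 -0.2679  0.2312] [3.1415e+00 6.0000e-04 6.7000e-03] F [-0.7  0.2 -0.3] w 1.001 g 0.0
wrist upper_half [(0.55, [0.55, -0.2703, 0.0028])]
wrist socket_a [(0.96, [0.6003, -0.2765, -0.0008])]
wrist socket_b [(0.96, [0.6003, -0.2765, -0.0008])]
```

View pics/w1x.png

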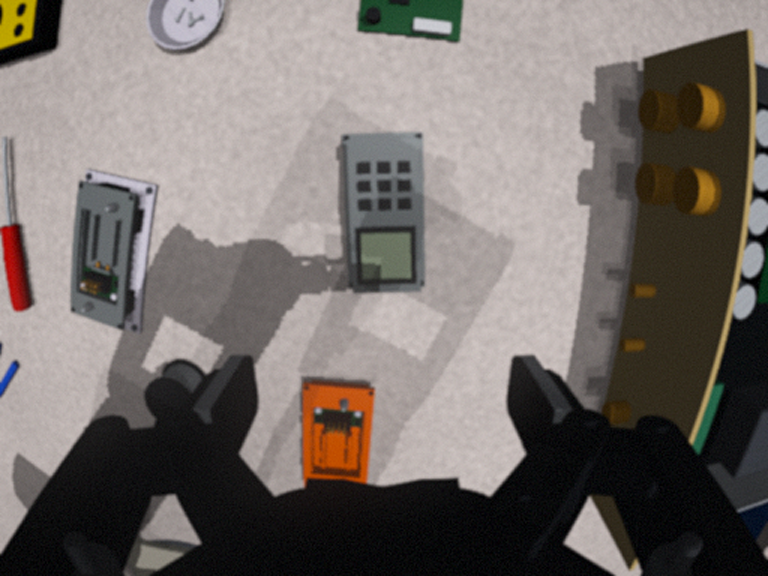

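The wrist view shows the upper half upright at 768-scale pixels (345–424, 134–290), with the display nearest the gripper. I'll fit box silhouettes to the masks.

```bash
cat >> h.py <<'E'
from scipy.optimize import minimize
def projc(cam,P):
    i=env.camera_info(cam);K,T=np.array(i["intrinsics"]),np.array(i["pose"]);c=(P-T[:3,3])@T[:3,:3]
    if cam=="wrist":
        n=np.linalg.norm(c[:,:2],axis=1);return c[:,:2]/n[:,None]*np.arctan2(n,c[:,2])[:,None]*K[0,0]+[K[0,2],K[1,2]]
    return (c[:,:2]/c[:,2:])*K[0,0]+[K[0,2],K[1,2]]
BOX={"upper_half":[(132,66,0,5),(120,54,0,37)],"lower_half":[(120,54,6,26),(132,66,21,26)],"battery":[(48.5,17.5,0,26.5)]}
def fit(cam,thing,x0,near):
    """x0: x,y,yaw guess in world; near: origin used to choose the mask"""
    M=env.silhouettes(cam,thing);c=projc(cam,np.array([[near[0],near[1],.015]]))[0]
    M=[m for m in M if m["mask"].any() and np.linalg.norm(np.argwhere(m["mask"]).mean(0)[::-1]-c)<25]
    if not M: print(cam,thing,"no mask");return
    m=M[0]["mask"].astype(np.uint8);S=4;ys,xs=np.nonzero(m);o=np.array([xs.min()-8,ys.min()-8])
    mm=m[o[1]:ys.max()+9,o[0]:xs.max()+9];big=cv2.GaussianBlur(np.kron(mm,np.ones((S,S),np.uint8)).astype(np.float32),(0,0),S*.6)
    def ren(p):
        im=np.zeros(big.shape,np.uint8);R=np.array([[np.cos(p[2]),-np.sin(p[2])],[np.sin(p[2]),np.cos(p[2])]])
        for L,W,a,b in BOX[thing]:
            P=np.array([[*(R@[sx*L/2000,sy*W/2000]+p[:2]),z/1000] for sx in(-1,1) for sy in(-1,1) for z in(a,b)])
            q=((projc(cam,P)-o+.5)*S-.5)
            cv2.fillConvexPoly(im,np.round(cv2.convexHull(q.astype(np.float32))*16).astype(np.int32),1,shift=4)
        return cv2.GaussianBlur(im.astype(np.float32),(0,0),S*.6)
    f=lambda u:float(((ren(np.array(u)*[.01,.01,.1])-big)**2).sum())
    u=np.array(x0)/[.01,.01,.1];r=minimize(f,u,method="Nelder-Mead",options=dict(initial_simplex=[u,u+[.6,0,0],u+[0,.6,0],u+[0,0,.8]],xatol=.005,fatol=.1))
    p=r.x*[.01,.01,.1];iou=1-r.fun/big.sum();print(cam,thing,round(M[0]["p"],2),"xyyaw",np.round(p,4),"match",round(iou,3));return p
E
python3 - <<'E'
from h import *
fit("wrist","upper_half",(.55,-.27,.03),(.55,-.27))
fit("wrist","lower_half",(.516,-.004,-.28),(.516,-.004))
env.read_camera("top")
fit("top","upper_half",(.55,-.27,.03),(.55,-.27))
fit("top","lower_half",(.516,-.004,-.28),(.516,-.004))
fit("top","battery",(.472,.27,-.05),(.472,.27))
st()
E
```

```text
wrist upper_half 0.81 xyyaw [ 0.5518 -0.27    0.035 ] match 0.986
wrist lower_half 0.77 xyyaw [ 0.5198 -0.0018 -0.2634] match 0.991
top upper_half 0.77 xyyaw [ 0.5515 -0.2678  0.0342] match 0.823
top lower_half 0.58 xyyaw [ 0.5192 -0.003  -0.2626] match 0.981
top battery 0.61 xyyaw [ 0.4704  0.2709 -0.1346] match 0.985
t 3.2 [ 0.5255 -0.2683  0.2313] [3.1416 0.     0.0052] F [ 0.2  0.3 -0. ] w 0.998 g 0.0
```

move_arm(
  deltas=[
    [[-0.1, -1, 0, 0, 0, 0, 1], [-0.1, -1, 0, 0, 0, 0, 1], [-0.1, -1, 0, 0, 0, 0, 1], [-0.1, -1, 0, 0, 0, 0, 1], [-0.1, -1, 0, 0, 0, 0, 1], [-0.1, -1, 0, 0, 0, 0, 1], [-0.1, -1, 0, 0, 0, 0, 1], [-0.1, -1, 0, 0, 0, 0, 1], [-0.1, -1, 0, 0, 0, 0, 1], [0, 0, 0, 0, 0, 0, 1], [0, 0, 0, 0, 0, 0, 1]],
  ],
)

```text
t: 4.3
position: [0.4973, 0.0023, 0.2315]
orientation: [3.141, -0.0, 0.008]
ft_force: [0.4, -0.1, -0.2]
gripper_width: 1.0
grip_force: 0.0
```

```bash
python3 - <<'E'
from h import *
wrist("w2")
fit("wrist","lower_half",(.519,-.003,-.263),(.519,-.003))
pp("wrist","lower_half","bay","dowel_a","cradle");st()
E
```

```text
wrist lower_half 0.59 xyyaw [ 0.5202 -0.0042 -0.2664] match 0.992
wrist lower_half [(0.73, [0.5195, -0.0033, 0.0079]), (0.68, [0.3309, -0.2268, 0.0006])]
wrist bay [(0.79, [0.5313, -0.0092, 0.0158])]
wrist dowel_a [(0.75, [0.5607, -0.0353, 0.0232]), (0.65, [0.3835, -0.2341, 0.0206]), (0.56, [0.4667, 0.0179, 0.0237]), (0.4, [0.5545, 0.1294, -0.0027])]
wrist cradle []
t 4.6 [0.4973 0.0012 0.2313] [ 3.1415 -0.      0.0047] F [-1.  -0.   0.2] w 1.0 g 0.0
```

move_arm(
  deltas=[
    [[-0.1, -1, 0, 0, 0, 0, 1], [-0.1, -1, 0, 0, 0, 0, 1], [-0.1, -1, 0, 0, 0, 0, 1], [-0.1, -1, 0, 0, 0, 0, 1], [-0.1, -1, 0, 0, 0, 0, 1], [-0.1, -1, 0, 0, 0, 0, 1], [-0.1, -1, 0, 0, 0, 0, 1], [-0.1, -1, 0, 0, 0, 0, 1], [-0.1, -1, 0, 0, 0, 0, 1], [0, 0, 0, 0, 0, 0.7, 1], [0, 0, 0, 0, 0, 0.7, 1], [0, 0, 0, 0, 0, 0, 1], [0, 0, 0, 0, 0, 0, 1]],
  ],
)

```text
t: 5.9
position: [0.4688, 0.2714, 0.2312]
orientation: [3.141, 0.0, -0.139]
ft_force: [-1.1, -0.1, -0.2]
gripper_width: 0.999
grip_force: 0.0
```

```bash
python3 - <<'E'
from h import *
wrist("w3")
fit("wrist","battery",(.4704,.271,-.134),(.47,.27))
pp("wrist","battery","terminals");st()
a=cv2.imread("pics/w2.png");b=cv2.imread("pics/w3.png")
cv2.imwrite("pics/w23.png",np.hstack([cv2.resize(i[20:270,130:380],(400,400),interpolation=cv2.INTER_CUBIC) for i in (a,b)]))
E
```

```text
wrist battery 0.71 xyyaw [ 0.4712  0.2702 -0.1115] match 0.99
wrist battery [(0.9, [0.4723, 0.2722, -0.0008])]
wrist terminals [(0.82, [0.449, 0.2723, 0.0107])]
t 6.1 [0.4688 0.2715 0.2313] [-3.1416  0.     -0.1405] F [-0.2 -0.1  0.2] w 1.001 g 0.0
```

View pics/w23.png

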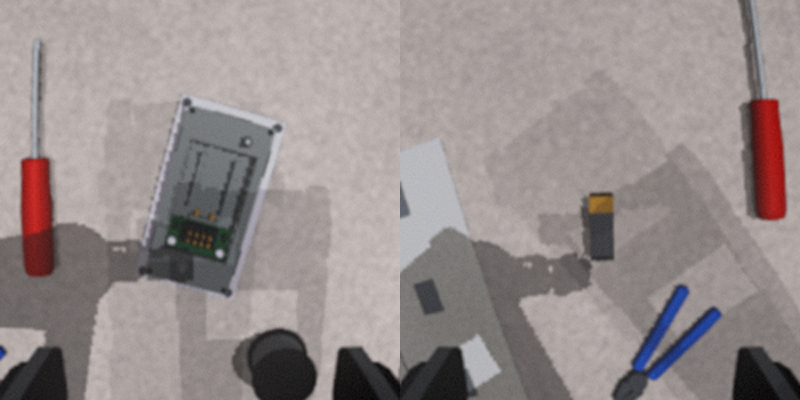

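Left: the lower half with the board towards the robot and the bay beyond it. Right: the battery at (600,228), brass end away and terminals towards the robot; the cutters are clear of it. Descend and grasp.

move_arm(
  deltas=[
    [[0.08, 0.03, 1, 0, 0, -0.24, 0.1], [0, 0, 1, 0, 0, 0, 0], [0, 0, 1, 0, 0, 0, 0], [0, 0, 1, 0, 0, 0, 0], [0, 0, 1, 0, 0, 0, 0], [0, 0, 1, 0, 0, 0, 0], [0, 0, 0.8, 0, 0, 0, 0], [0, 0, 0.44, 0, 0, 0, 0], [0, 0, 0, 0, 0, 0, 0], [0, 0, 0, 0, 0, 0, 0], [0, 0, 0, 0, 0, 0, -1], [0, 0, 0, 0, 0, 0, -1], [0, 0, 0, 0, 0, 0, -1], [0, 0, 0, 0, 0, 0, -1], [0, 0, 0, 0, 0, 0, -1], [0, 0, 0, 0, 0, 0, -1]],
  ],
  squeeze=30,
)

```text
t: 7.7
position: [0.4717, 0.2711, 0.0155]
orientation: [-3.14, -0.002, -0.115]
ft_force: [-0.3, 0.3, 8.1]
gripper_width: 0.194
grip_force: 32.1
```

move_arm(
  deltas=[
    [[0, 0, -0.5, 0, 0, 0, -1], [0, 0, -1, 0, 0, 0, -1], [0, 0, -1, 0, 0, 0, -1], [0, 0, -1, 0, 0, 0, -1], [0, 0, 0, 0, 0, 0, -1], [0, 0, 0, 0, 0, 0, -1]],
  ],
)

```text
t: 8.3
position: [0.4713, 0.2708, 0.1205]
orientation: [-3.14, -0.002, -0.116]
ft_force: [0.4, -0.6, -1.0]
gripper_width: 0.191
grip_force: 31.2
```

```bash
python3 - <<'E'
from h import *
wrist("w4");st()
a=cv2.imread("pics/w4.png")
cv2.imwrite("pics/w4c.png",cv2.resize(a[180:384,130:380],(735,600),interpolation=cv2.INTER_CUBIC))
pp("wrist","battery","terminals")
E
```

```text
t 8.35 [0.4706 0.2705 0.1194] [-3.1415e+00 -2.0000e-04 -1.1550e-01] F [ 0.4 -0.1 -0.8] w 0.193 g 31.2
wrist battery [(0.76, [0.4708, 0.2728, 0.1055])]
wrist terminals [(0.7, [0.4464, 0.2751, 0.1167]), (0.34, [0.4743, 0.2722, 0.1045])]
```

View pics/w4c.png

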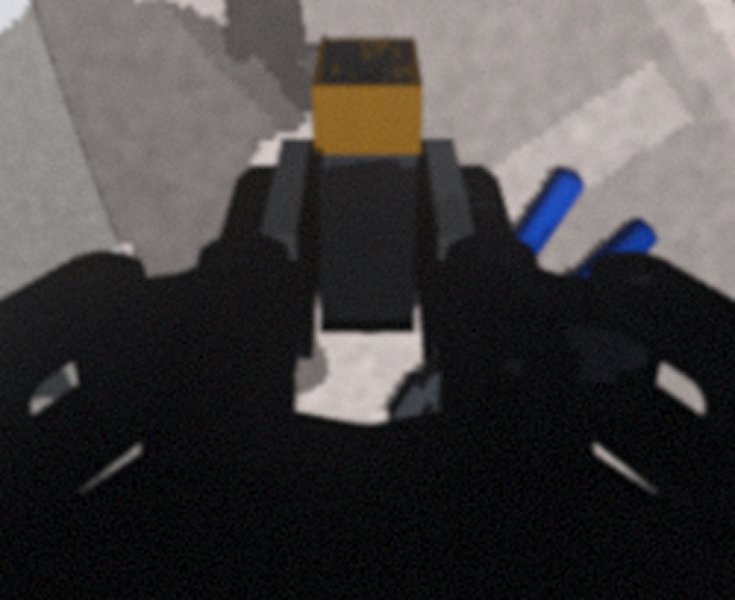

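Battery is held level between the pads, brass end (365,100) away from the robot. Carry it to above the bay.

move_arm(
  deltas=[
    [[0, 0, 0, 0, 0, 0.72, -1], [0, 0, 0, 0, 0, 0.71, -1], [0.45, 0.84, 0, 0, 0, 0, -1], [0.45, 0.84, 0, 0, 0, 0, -1], [0.45, 0.84, 0, 0, 0, 0, -1], [0.45, 0.84, 0, 0, 0, 0, -1], [0.45, 0.84, 0, 0, 0, 0, -1], [0.45, 0.84, 0, 0, 0, 0, -1], [0.45, 0.84, 0, 0, 0, 0, -1], [0.45, 0.84, 0, 0, 0, 0, -1], [0.45, 0.84, 0, 0, 0, 0, -1], [0.45, 0.84, 0, 0, 0, 0, -1], [0, 0, 0.7, 0, 0, 0, -1], [0, 0, 0.7, 0, 0, 0, -1], [0, 0, 0, 0, 0, 0, -1], [0, 0, 0, 0, 0, 0, -1]],
  ],
)

```text
t: 10.05
position: [0.5342, -0.0079, 0.0763]
orientation: [3.141, 0.003, -0.265]
ft_force: [-0.7, 1.0, -0.0]
gripper_width: 0.193
grip_force: 31.2
```

```bash
python3 - <<'E'
from h import *
st();wrist("w5");pp("wrist","battery","dowel_a","bay")
for n in("top","scene"):
    im=env.read_camera(n);cv2.imwrite(f"pics/{n}5.png",im[...,::-1]); pp(n,"dowel_a","battery","lower_half")
a=cv2.imread("pics/w5.png");b=cv2.imread("pics/scene5.png")
cv2.imwrite("pics/w5c.png",np.hstack([cv2.resize(a[130:330,154:354],(400,400),interpolation=cv2.INTER_CUBIC),cv2.resize(b[150:250,190:290],(400,400),interpolation=cv2.INTER_CUBIC)]))
E
```

```text
t 10.05 [ 0.5342 -0.0079  0.0763] [ 3.141e+00  2.700e-03 -2.652e-01] F [-0.7  1.  -0. ] w 0.193 g 31.2
wrist battery [(0.72, [0.5338, -0.0048, 0.0608])]
wrist dowel_a [(0.83, [0.381, -0.2368, 0.0186]), (0.7, [0.2711, -0.2094, 0.0212]), (0.58, [0.4661, 0.0171, 0.0271])]
wrist bay [(0.66, [0.3143, -0.2203, 0.0042]), (0.57, [0.5292, -0.0085, 0.02])]
top dowel_a [(0.9, [0.2811, -0.2089, 0.0195]), (0.88, [0.382, -0.233, 0.0189]), (0.8, [0.4727, 0.014, 0.0233])]
top battery [(0.17, [0.5175, -0.0048, 0.0082])]
top lower_half [(0.95, [0.3296, -0.2222, -0.0019]), (0.66, [0.5542, 0.1369, -0.0003]), (0.48, [0.5186, -0.0021, 0.0055])]
scene dowel_a [(0.91, [0.4713, 0.0154, 0.0209]), (0.73, [0.561, -0.0352, 0.0251]), (0.59, [0.3836, -0.2322, 0.0177])]
scene battery [(0.46, [0.5371, -0.0086, 0.0621])]
scene lower_half [(0.71, [0.3328, -0.2268, 0.0007]), (0.63, [0.5176, -0.0043, 0.0064])]
```

View pics/w5c.png

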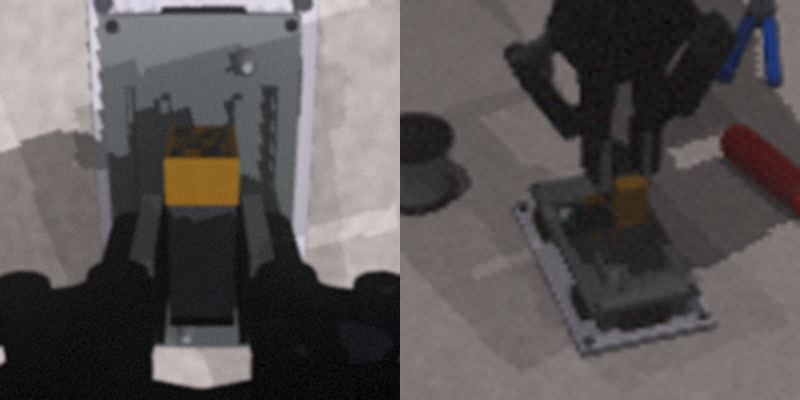

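Battery is centred over the bay ribs (column ≈201, ribs at 130 and 270), terminals to the board. Lower it.

move_arm(
  deltas=[
    [[-0.03, -0.01, 0.5, 0, 0, 0, -1], [0, 0, 0.4, 0, 0, 0, -1], [0, 0, 0.3, 0, 0, 0, -1], [0, 0, 0.2, 0, 0, 0, -1], [0, 0, 0.15, 0, 0, 0, -1], [0, 0, 0, 0, 0, 0, -1], [0, 0, 0, 0, 0, 0, -1]],
  ],
)

```text
t: 11.35
position: [0.5344, -0.0075, 0.0307]
orientation: [-3.142, -0.0, -0.265]
ft_force: [0.1, 0.6, -0.6]
gripper_width: 0.191
grip_force: 31.2
```

move_arm(
  deltas=[
    [[0, 0, 0.07, 0, 0, 0, -1], [0, 0, 0.05, 0, 0, 0, -1], [0, 0, 0, 0, 0, 0, -1], [0, 0, 0, 0, 0, 0, -1]],
  ],
)

```text
t: 11.75
position: [0.5346, -0.0075, 0.0275]
orientation: [-3.141, -0.001, -0.265]
ft_force: [-1.5, -0.3, 5.6]
gripper_width: 0.192
grip_force: 31.9
```

Contact exactly at floor height. Release gently and back off.

move_arm(
  deltas=[
    [[0, 0, 0, 0, 0, 0, -0.4], [0, 0, 0, 0, 0, 0, -0.3], [0, 0, 0, 0, 0, 0, -0.3], [0, 0, 0, 0, 0, 0, -0.3], [0, 0, -0.5, 0, 0, 0, -0.3], [0, 0, -1, 0, 0, 0, -0.3], [0, 0, -1, 0, 0, 0, 0], [0, 0, -1, 0, 0, 0, 0.5], [0, 0, -1, 0, 0, 0, 1], [-0.5, 0, -1, 0, 0, 0, 1], [-1, 0, -1, 0, 0, 0, 1], [0, 0, 0, 0, 0, 0, 1], [0, 0, 0, 0, 0, 0, 1]],
  ],
)

```text
t: 13.05
position: [0.4911, 0.0044, 0.2234]
orientation: [-3.141, -0.003, -0.265]
ft_force: [-0.3, 0.4, -0.8]
gripper_width: 1.002
grip_force: 0.0
```

```bash
python3 - <<'E'
from h import *
st();wrist("w6");pp("wrist","battery","terminals","lower_half","dowel_a","bay")
fit("wrist","lower_half",(.519,-.003,-.263),(.519,-.003))
env.read_camera("top");pp("top","battery","lower_half","dowel_a","terminals")
fit("top","lower_half",(.519,-.003,-.263),(.519,-.003))
fit("top","upper_half",(.5515,-.269,.0345),(.5515,-.269))
a=cv2.imread("pics/w6.png")
cv2.imwrite("pics/w6c.png",cv2.resize(a[80:250,170:340],(595,595),interpolation=cv2.INTER_CUBIC))
E
```

```text
t 13.05 [0.4911 0.0044 0.2234] [-3.1409e+00 -2.9000e-03 -2.6490e-01] F [-0.3  0.4 -0.8] w 1.002 g 0.0
wrist battery [(0.71, [0.5344, -0.0061, 0.0126])]
wrist terminals [(0.63, [0.5118, -0.0031, 0.0228])]
wrist lower_half [(0.83, [0.5213, -0.0023, 0.007]), (0.79, [0.3265, -0.2262, 0.0018])]
wrist dowel_a [(0.87, [0.275, -0.2077, 0.0231]), (0.66, [0.4669, 0.0185, 0.0239]), (0.63, [0.5605, -0.0326, 0.0245]), (0.55, [0.3813, -0.2363, 0.0187])]
wrist bay [(0.95, [0.5348, -0.0085, 0.0176]), (0.57, [0.3133, -0.2209, 0.0029])]
wrist lower_half 0.56 xyyaw [ 0.519  -0.0037 -0.2604] match 0.878
top battery []
top lower_half [(0.94, [0.3315, -0.222, -0.0022])]
top dowel_a [(0.7, [0.3831, -0.2325, 0.0189]), (0.6, [0.5654, -0.0277, 0.0228]), (0.55, [0.28, -0.2082, 0.0198])]
top terminals []
top lower_half 0.54 xyyaw [ 0.5182 -0.0056 -0.2174] match 0.137
top upper_half 0.93 xyyaw [ 0.5526 -0.2687  0.0407] match 0.987
```

View pics/w6c.png

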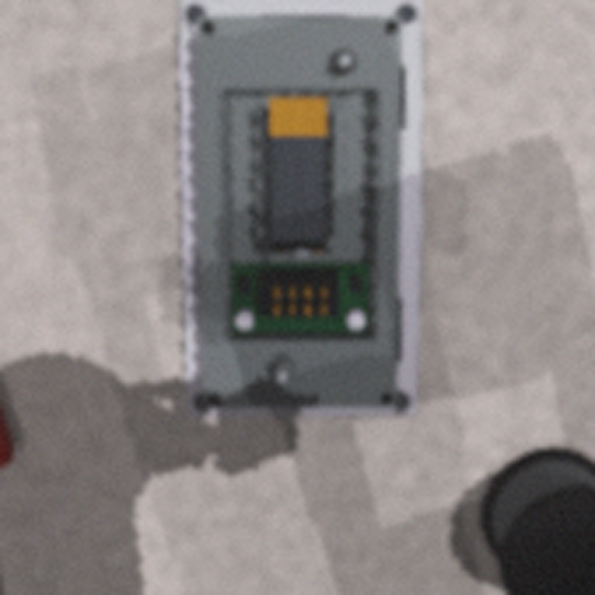

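Battery sits in its bay, brass end at (298,115), terminals facing the board at (300,247). I'll refine the dowel positions from my own pixels at enhanced resolution, without a new picture.

```bash
python3 - <<'E'
from h import *
f=lambda x,y:(170+(x+.5)/3.5-.5,80+(y+.5)/3.5-.5)
L=np.array([.5196,-.0033]);c,s=np.cos(-.263),np.sin(-.263);R=np.array([[c,-s],[s,c]])
for n,p,q in(("a",(343,61),(.051,-.014)),("b",(281,370),(-.051,.006))):
    w=L+R@q
    print(n,at("w6",f(*p),.036)[:2].round(4),at("w6",f(*p),.04)[:2].round(4),"pred",w.round(4),"pred px foot/tip",[(3.5*(x-[170,80])).round(0) for x in proj("w6",[[*w,.026],[*w,.04]])])
# body/lip outer corners
for sx in(-1,1):
  for sy in(-1,1): print(sx,sy,(3.5*(proj("w6",[[*(L+R@[sx*.066,sy*.033]),.026]])[0]-[170,80])).round(0))
E
```

```text
a [ 0.5652 -0.0298] [ 0.5651 -0.0296] pred [ 0.5652 -0.0301] pred px foot/tip [array([341.,  60.]), array([343.,  59.])]
b [0.473  0.0156] [0.4741 0.0153] pred [0.4719 0.0158] pred px foot/tip [array([281., 364.]), array([280., 375.])]
-1 -1 [394. 406.]
-1 1 [203. 406.]
1 -1 [400.  16.]
1 1 [196.  16.]
```

move_arm(
  deltas=[
    [[0, 0, 0, 0, 0, -0.96, 1], [0, 0, 0, 0, 0, -0.96, 1], [0, 0, 0, 0, 0, -0.96, 1], [0.17, 0.92, 0, 0, 0, 0, 1], [0.17, 0.92, 0, 0, 0, 0, 1], [0.17, 0.92, 0, 0, 0, 0, 1], [0.17, 0.92, 0, 0, 0, 0, 1], [0.17, 0.92, 0, 0, 0, 0, 1], [0.17, 0.92, 0, 0, 0, 0, 1], [0.17, 0.92, 0, 0, 0, 0, 1], [0.17, 0.92, 0, 0, 0, 0, 1], [0.17, 0.92, 0, 0, 0, 0, 1], [0.17, 0.92, 0, 0, 0, 0, 1], [0, 0, 0, 0, 0, 0, 1], [0, 0, 0, 0, 0, 0, 1]],
  ],
)

```text
t: 15.25
position: [0.5515, -0.2698, 0.2217]
orientation: [-3.141, 0.001, 0.035]
ft_force: [-0.0, -0.1, 0.0]
gripper_width: 1.0
grip_force: 0.0
```

```bash
python3 - <<'E'
from h import *
st();wrist("w7");pp("wrist","upper_half","socket_a")
p=fit("wrist","upper_half",(.552,-.2695,.037),(.552,-.2695))
E
```

```text
t 15.25 [ 0.5515 -0.2698  0.2217] [-3.141e+00  5.000e-04  3.510e-02] F [-0.  -0.1  0. ] w 1.0 g 0.0
wrist upper_half [(0.62, [0.5515, -0.2694, 0.001])]
wrist socket_a [(0.93, [0.6029, -0.2775, 0.0018]), (0.56, [0.7309, -0.293, 0.0005])]
wrist upper_half 0.6 xyyaw [ 0.5522 -0.2675  0.0389] match 0.988
```

move_arm(
  deltas=[
    [[0.02, -0.04, 1, 0, 0, -0.03, 1], [0, 0, 1, 0, 0, 0, 1], [0, 0, 1, 0, 0, 0, 1], [0, 0, 1, 0, 0, 0, 1], [0, 0, 1, 0, 0, 0, 1], [0, 0, 1, 0, 0, 0, 1], [0, 0, 0.8, 0, 0, 0, 1], [0, 0, 0.48, 0, 0, 0, 1], [0, 0, 0, 0, 0, 0, 1], [0, 0, 0, 0, 0, 0, -0.5], [0, 0, 0, 0, 0, 0, -1], [0, 0, 0, 0, 0, 0, -1], [0, 0, 0, 0, 0, 0, -1], [0, 0, 0, 0, 0, 0, -1], [0, 0, 0, 0, 0, 0, -1], [0, 0, 0, 0, 0, 0, -1]],
  ],
  squeeze=80,
)

```text
t: 17.05
position: [0.5536, -0.269, 0.0055]
orientation: [3.14, -0.003, 0.039]
ft_force: [-0.5, -0.6, 6.7]
gripper_width: 0.622
grip_force: 85.1
```

Gripped. Lift and look.

move_arm(
  deltas=[
    [[0, 0, -0.4, 0, 0, 0, -1], [0, 0, -0.8, 0, 0, 0, -1], [0, 0, -1, 0, 0, 0, -1], [0, 0, -1, 0, 0, 0, -1], [0, 0, -0.8, 0, 0, 0, -1], [0, 0, 0, 0, 0, 0, -1], [0, 0, 0, 0, 0, 0, -1]],
  ],
)

```text
t: 17.75
position: [0.5524, -0.2684, 0.1244]
orientation: [3.141, -0.001, 0.039]
ft_force: [-0.6, 0.3, -3.4]
gripper_width: 0.62
grip_force: 84.3
```

```bash
python3 - <<'E'
from h import *
st();wrist("w8");pp("wrist","upper_half","socket_a")
a=cv2.imread("pics/w8.png")
# predicted lip corners if upper is at tool offset (dx, 0), underside dz below TCP
s=env.observe();x,y,z=s["position"];yaw=s["orientation"][2];c,S=np.cos(yaw),np.sin(yaw)
for dx in(0,-.002):
  for sx,zz in((1,5),(1,0)):
    P=[[x+c*(dx+.066)-S*sy*.033,y+S*(dx+.066)+c*sy*.033,z-.004+zz/1000] for sy in(1,-1)]
    print(dx,zz,(2*(proj("w8",P)-[104,84])).round(0).tolist())
cv2.imwrite("pics/w8c.png",cv2.resize(a[84:384,104:404],(600,600),interpolation=cv2.INTER_CUBIC))
E
```

```text
t 17.75 [ 0.5524 -0.2684  0.1244] [ 3.141e+00 -1.100e-03  3.940e-02] F [-0.6  0.3 -3.4] w 0.62 g 84.3
wrist upper_half [(0.73, [0.5462, -0.267, 0.1203])]
wrist socket_a [(0.58, [0.597, -0.2754, 0.1162])]
0 5 [[166.0, 73.0], [434.0, 73.0]]
0 0 [[170.0, 72.0], [430.0, 72.0]]
-0.002 5 [[166.0, 81.0], [434.0, 81.0]]
-0.002 0 [[170.0, 79.0], [429.0, 79.0]]
```

View pics/w8c.png

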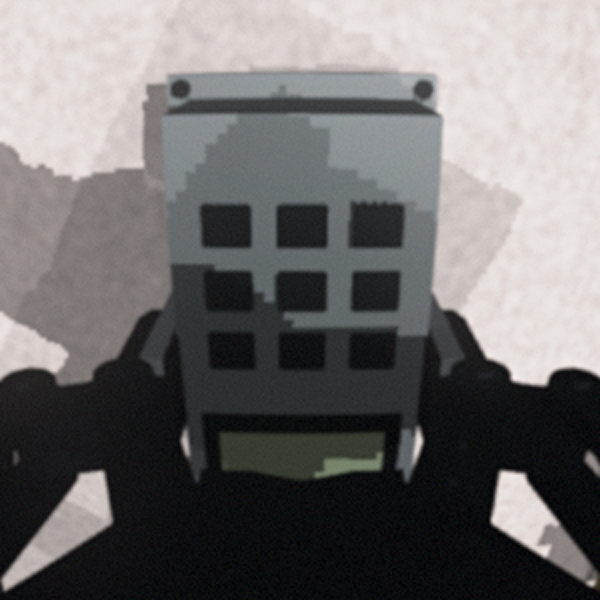

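The lip edge sits at row 73, columns 167–435, exactly as predicted for zero offset, so the case is centred and square in the gripper. Carry it over.

move_arm(
  deltas=[
    [[0, 0, 0, 0, 0, 0.96, -1], [0, 0, 0, 0, 0, 0.96, -1], [0, 0, 0, 0, 0, 0.96, -1], [-0.33, -0.82, 0, 0, 0, 0, -1], [-0.34, -0.83, 0, 0, 0, 0, -1], [-0.33, -0.82, 0, 0, 0, 0, -1], [-0.34, -0.83, 0, 0, 0, 0, -1], [-0.33, -0.82, 0, 0, 0, 0, -1], [-0.34, -0.83, 0, 0, 0, 0, -1], [-0.33, -0.82, 0, 0, 0, 0, -1], [-0.34, -0.83, 0, 0, 0, 0, -1], [-0.33, -0.82, 0, 0, 0, 0, -1], [-0.34, -0.83, 0, 0, 0, 0, -1], [0, 0, 0.8, 0, 0, 0, -1], [0, 0, 0.8, 0, 0, 0, -1], [0, 0, 0.3, 0, 0, 0, -1], [0, 0, 0, 0, 0, 0, -1], [0, 0, 0, 0, 0, 0, -1]],
  ],
)

```text
t: 19.7
position: [0.5195, -0.0035, 0.0666]
orientation: [3.141, 0.001, -0.263]
ft_force: [0.7, -0.0, -1.8]
gripper_width: 0.616
grip_force: 84.4
```

```bash
python3 - <<'E'
from h import *
st();wrist("w9");pp("wrist","lower_half","dowel_a","cradle")
s=env.observe();p=s["position"];yaw=s["orientation"][2];d=np.array([.5196,-.0033])-p[:2];c,S=np.cos(yaw),np.sin(yaw)
print("tool shift units",((d@[c,S])/.03).round(3),((d@[S,-c])/.03).round(3),"rz",(-(-.263-yaw)*180/np.pi/6).round(3))
E
```

```text
t 19.7 [ 0.5195 -0.0035  0.0666] [ 3.1415e+00  5.0000e-04 -2.6250e-01] F [ 0.7 -0.  -1.8] w 0.616 g 84.4
wrist lower_half [(0.91, [0.3281, -0.2245, 0.0001])]
wrist dowel_a [(0.86, [0.278, -0.2087, 0.0237]), (0.81, [0.3806, -0.2343, 0.0183])]
wrist cradle []
tool shift units -0.019 -0.001 rz 0.005
```

move_arm(
  deltas=[
    [[0, 0, 0.4, 0, 0, 0, -1], [0, 0, 0.2, 0, 0, 0, -1], [0, 0, 0.1, 0, 0, 0, -1], [0, 0, 0.1, 0, 0, 0, -1], [0, 0, 0, 0, 0, 0, -1]],
  ],
)

```text
t: 20.4
position: [0.5192, -0.0033, 0.0421]
orientation: [3.141, 0.001, -0.262]
ft_force: [-0.1, 0.0, -1.9]
gripper_width: 0.619
grip_force: 84.4
```

move_arm(
  deltas=[
    [[0, 0, 0.07, 0, 0, 0, -1], [0, 0, 0.07, 0, 0, 0, -1], [0, 0, 0, 0, 0, 0, -1]],
  ],
)

```text
t: 20.7
position: [0.5199, -0.0034, 0.0384]
orientation: [-3.141, -0.001, -0.262]
ft_force: [0.7, -1.1, -2.3]
gripper_width: 0.616
grip_force: 84.4
```

No resistance below the dowel tops, so the sockets are on. Press on.

move_arm(
  deltas=[
    [[0, 0, 0.07, 0, 0, 0, -1], [0, 0, 0.07, 0, 0, 0, -1], [0, 0, 0, 0, 0, 0, -1], [0, 0, 0, 0, 0, 0, -1]],
  ],
)

```text
t: 21.1
position: [0.52, -0.0034, 0.0344]
orientation: [-3.141, -0.001, -0.262]
ft_force: [3.1, -1.8, 0.8]
gripper_width: 0.618
grip_force: 84.8
```

move_arm(
  deltas=[
    [[0, 0, 0.07, 0, 0, 0, -1], [0, 0, 0.07, 0, 0, 0, -1], [0, 0, 0, 0, 0, 0, -1], [0, 0, 0, 0, 0, 0, -1]],
  ],
)

```text
t: 21.5
position: [0.52, -0.0034, 0.0314]
orientation: [-3.142, -0.001, -0.262]
ft_force: [-2.8, -1.0, 18.2]
gripper_width: 0.614
grip_force: 86.7
```

move_arm(
  deltas=[
    [[0, 0, 0.03, 0, 0, 0, -1], [0, 0, 0, 0, 0, 0, -1], [0, 0, 0, 0, 0, 0, -1]],
  ],
)

```text
t: 21.8
position: [0.52, -0.0034, 0.0314]
orientation: [-3.141, -0.001, -0.262]
ft_force: [-6.2, -1.3, 31.1]
gripper_width: 0.62
grip_force: 88.3
```

```bash
python3 - <<'E'
from h import *
st();wrist("w10");b=env.read_camera("scene");cv2.imwrite("pics/scene10.png",b[...,::-1]);st()
pp("scene","upper_half","socket_a","cradle")
b=cv2.imread("pics/scene10.png");cv2.imwrite("pics/s10c.png",cv2.resize(b[150:250,190:290],(600,600),interpolation=cv2.INTER_CUBIC))
E
```

```text
t 21.8 [ 0.52   -0.0034  0.0314] [-3.1415e+00 -1.3000e-03 -2.6200e-01] F [-6.2 -1.3 31.1] w 0.62 g 88.3
t 21.9 [ 0.52   -0.0034  0.0314] [-3.1415e+00 -1.4000e-03 -2.6190e-01] F [-5.2 -1.6 31.1] w 0.619 g 88.3
scene upper_half [(0.9, [0.5133, -0.003, 0.0273])]
scene socket_a [(0.66, [0.5619, -0.0279, 0.0264]), (0.6, [0.4678, 0.0164, 0.0276])]
scene cradle [(0.57, [0.5181, -0.0011, 0.0018]), (0.22, [0.5655, -0.03, 0.0262])]
```

View pics/s10c.png

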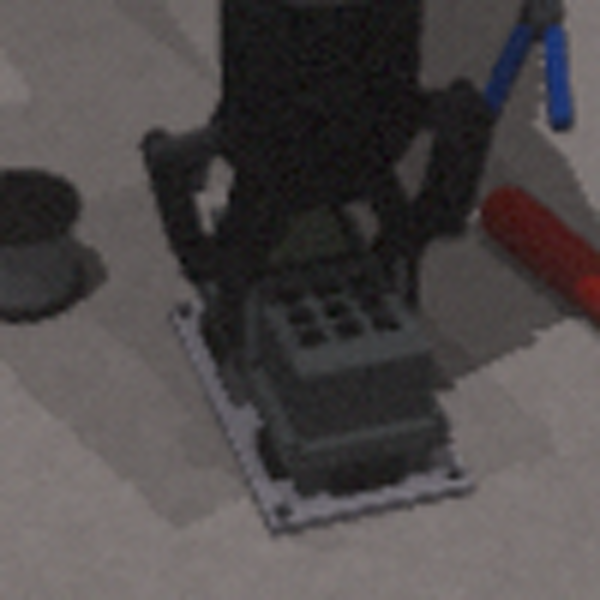

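The lips meet with no gap at (360,440). The extra 0.9 mm commanded only raised the force from 18 to 31 N without any movement, so the case is hard shut. Handing in.

```bash
python3 -c "
from cell import env
print(env.finish_job())"
```

```text
the job is handed in; nothing more can be done
None
```

I handed in the job at about 22 s with the arm still pressing the case fully shut at about 31 N, the battery in its bay with its terminals towards the board; no verdict came back.

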